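# Set the tension slide and hold the selector at its third click

### The job

Set up the new boxing-game console: pull its sprung tension slide out by the upright tab until the slide's pointer lines up with the marker clip on the ruler, and let go of it there (it stays where it is left). Then turn the bar knob clockwise, counting the clicks, to its third click and no further, and keep holding it there: it springs back when let go, so the work finishes with the gripper still holding the knob at the third click. Leave the marker clip where it is, and do not disturb the small tin, the screwdriver and the tape ring that lie on and beside the console.

Things in the scene. Friction and masses are not known exactly. Their poses are not given: they have to be found in the camera images.
- console: black game console, about 300 x 400 mm, fixed on the table; its deck is 50 mm above the table, five round grey-and-black strike pads stand at most 10 mm above the deck. Origin at the centre of its underside; x points away from its front (the side nearer the robot), y to the left, z up. The tension slide is in its left half (+y), the knob in its right half.
- tab_grip (a point): grip point of the slide's upright aluminium tab: on its middle, 34 mm above the deck, 16 mm below its top. The tab is 14 mm thick along the travel (console x), 28 mm wide (console y), on a 26 x 26 mm carriage whose top is 8 mm above the deck. Fully in, 53 mm are free between tab and the grey spring case behind it (22 mm tall); the way in front is free. Axes as the console's.
- gauge (a joint): how far the slide is pulled out, m: 0 fully in, grows as the tab moves along the console's -x (towards its front), at most 0.085. A light spring (1 to 3 N) draws it in, but a friction brake of about 6 N keeps it where it is left; it takes 7 to 10 N to pull.
- gauge_pointer (a point): tip of the slide's pointer, a thin dark bar at the foot of the tab that reaches sideways (console +y) to the ruler; same console x as the tab's middle, 28 mm to its +y side, 6 mm above the deck. Axes as the console's.
- marker_line (a point): line of the marker clip, a dark clip 4 mm thick (console x), 20 mm wide, its top 12 mm above the deck, clamped on the aluminium ruler beside the slide, 35 to 70 mm in front of the slide's fully-in position. The point is mid-thickness, at the edge next to the pointer. Pointer and clip are lined up when both points have the same console x. Axes as the console's.
- knob_grip (a point): grip point of the knob: on its vertical axis, 36 mm above the deck. An upright aluminium bar, 48 mm long, 12 mm thick, top 48 mm above the deck, on a round foot (radius 27 mm, top 12 mm above the deck). The point turns with it, x along the bar. At rest the bar lies along console x, the dark line on its top at the front (-x) end by the first of five white dots (rest, clicks 1 to 4).
- knob (a joint): angle of the knob, rad: 0 at rest, grows clockwise seen from above. Detents, felt as clicks, every 24 degrees: first click 0.419, second 0.838, third 1.257, fourth and last 1.676; a hump half-way between. A return spring (0.09 to 0.15 N m) turns it all the way back to 0 if let go; turning takes up to about 0.2 N m.
- tin: a bystander: a small round metal tin, 34 mm across, 20 mm high, loose on the middle of the console's deck; origin under its centre
- screwdriver: a bystander: a screwdriver lying beside the console's -y edge, about 30 mm thick at most; origin under its middle
- tape: a bystander: an empty cardboard tape ring, 90 mm across and 24 mm high, flat on the table beside the console's +y edge; origin under its centre

How it is judged:
On the way, in this order (a step that is already met when the one before it is completed fails the run):
1. the slide's pointer is lined up with the marker clip and the slide is let go (x of gauge_pointer in the frame of marker_line between -0.0035 and 0.0035 m and contact force between the fingers and gauge below 0.1 N), for 0.3 s.
2. the knob is turned to its third click (value of joint knob between 1.1166 and 1.3966 rad), for 0.3 s.
At the end, for the whole second after the job is handed in: The knob rests in its third click (1.257 rad, within 0.14 rad), held there by the fingers (more than 1 N on it), and the let-go slide's pointer is within 3.5 mm of the marker clip's line along the slide (all of step 1 and all of step 2 and velocity of joint knob between -0.1 and 0.1 rad/s and contact force between the fingers and knob above 1 N); the arm keeps its last pose, push and grip.
It fails at once if the knob is turned well past the third click (value of joint knob above 1.508 rad).
It fails at once if the marker clip is shifted more than 4 mm (distance of marker_line from where it was at the start of the episode above 0.004 m).
It fails at once if the tin, screwdriver or tape ring is shifted more than 30 mm (distance of any of tin, screwdriver, tape from where it was at the start of the episode above 0.03 m).
It also fails if it takes over 42 s, if anything falls off the work surface, if the arm or the gripper's body presses on something with over 40 N, if the wrist force passes 120 N, or if a joint passes its speed limit or range.

### The arm

A 6-joint arm with a two-finger parallel gripper is mounted at the origin on the work surface. World frame = base frame: x ahead of the robot, y to its left, z up, the work surface at z = 0. Lengths are in m, angles in rad, forces in N, time in s.
With the tool pointing down it reaches from about 0.375 to 0.975 m from the base axis. Payload 3.8 kg.
Tool frame: the origin (TCP) lies midway between the tips of the shut fingers; the grasp point (between the pads) lies 19 mm behind it; z points along the fingers, y is the line along which they close (so a half turn about z gives the same grasp; the last joint's range is limited). The gripper opens to 85 mm and grips with 20 to 120 N. Pads are 22 mm wide; open, the fingers measure 114 mm over their backs; the gripper's body (76 mm by 85 mm) begins 54 mm behind the grasp point. The pads swing forward as they close: fully open they stand 13 mm farther back than shut.
Start: joints at [1.251, 0.264, 1.604, -0, 1.274, -0.037], TCP at [0.188, 0.648, 0.231] pointing down, gripper open.
Joint ranges: [-2.63, 2.63], [-0.94, 2.18], [0.31, 2.57], [-1.31, 4.45], [0, 2.66], [-2.55, 2.55]. Speed limits (rad/s): [2.57, 2.57, 3.14, 3.14, 3.14, 3.14].

### API

Orientations are given as a rotation vector (axis times angle).
In Python, from workcell import bot, imaging gives the robot as it stands.
- The arm moves only by the tool step_arm, never from a script. Its argument "series" is a list of rows, each an object of numbers: "grip": the closure, from -1 (fully open) to 1 (shut); "x", "y", "z": the shift along the tool's x, y, z normalised to -1 to 1, where 1 is 500 mm; "ax", "ay", "az": the turn, a rotation vector about the tool's x, y, z normalised to -1 to 1, where 1 is 30 degrees. A call has 1 to 12 rows; each row is the pose to reach, as a shift and turn from the pose commanded when the call began, along the tool's axes at that moment; what a row does not reach only later rows make up. A row lasts 1/10 s, in which the tool goes at most 50 mm and 8.59 degrees, less where a joint would pass 70% of its speed; a pose out of reach is approached as far as the arm can. A call with a number of a shift or a turn outside -1 to 1 is refused whole. A call with a gripper value outside its range is refused whole. The fingers move at their own pace and stop on an object; "force" is the grip in N (left out, the last holds). Time passes only in rows, so rows that repeat a pose let the fingers close. It gives the time, the measured TCP pose, the force, the opening and the grip force at its end, in the units of the state.
- bot.read_state(): the state, without advancing time (a new reading comes with each control period).
- imaging.read_camera(name): name is "scene" or "side" or "wrist"; returns a dict with "img" (400x640x3 uint8, red, green, blue), "fx", "fy", "cx", "cy" (pixels), "R" (3x3) and "t" (3): a world point X has camera coordinates R X + t. Camera axes: x right, y down, z forward; pixel columns grow to the right and rows downward; lengths in m; the calibration is good to about 2 mm. A picture is of the moment at which its call begins. There is no depth.
- bot.finish_job(): hands the job in; it is judged then, once.
The state is a dict: "time": time; "q": joint angles; "joint_vel": joint speeds; "joint_torque": joint torques, N m; "tool_pos": TCP position; "tcp_rot": TCP orientation; "wrist_force": force on the tool from outside, world axes, zero at the start; "torque": the same for the moment, N m; "width": opening from 0.0 (shut) to 1.0 (fully open); "grip_force": force on a finger pad.
Only numpy, scipy, OpenCV 4.12 (cv2) and the standard library are available. Lean on these libraries where they do the work, as an engineer would, in place of code of your own. Each camera call takes 0.05 s, during which the arm holds its last target. There are 200 camera calls.

## Working session

There is one attempt and no reset: what is moved stays moved. The work goes in short steps, Python scripts to look and compute and a tool call to move; the robot and the scene stay as the last step left them, time stands still between calls to the robot, and variables do not carry over. Pictures are saved under pics/ and viewed, at most 10 in all, crops included, and the job is handed in when it is done.

Besides the shell and the picture viewer there is one more tool, called after "Call:" in YAML: its name, and indented under it one key for each argument. step_arm: Moves the arm, as the interface text tells. Scaled input: -1 to 1 covers 500 mm each way for a shift and 30 degrees each way for a turn. Its arguments: {"type":"object","properties":{"series":{"type":"array","items":{"type":"object","properties":{"grip":{"type":"number"},"x":{"type":"number","minimum":-1,"maximum":1},"y":{"type":"number","minimum":-1,"maximum":1},"z":{"type":"number","minimum":-1,"maximum":1},"ax":{"type":"number","minimum":-1,"maximum":1},"ay":{"type":"number","minimum":-1,"maximum":1},"az":{"type":"number","minimum":-1,"maximum":1}}}},"force":{"type":"number"}},"required":["series"]}

```bash
mkdir -p pics; ls; cat > h.py <<'E'
import numpy as np, cv2
from scipy.spatial.transform import Rotation as Ro
from workcell import bot, imaging
def cam(n,f=None):
    c=imaging.read_camera(n)
    if f: cv2.imwrite('pics/'+f,c['img'][:,:,::-1])
    np.savez('pics/'+n+'.npz',**c); return c
def ray(c,u,v,z):
    R=np.array(c['R']);t=np.array(c['t']);o=-R.T@t
    d=R.T@np.array([(u-c['cx'])/c['fx'],(v-c['cy'])/c['fy'],1]); return o+d*(z-o[2])/d[2]
def proj(c,X):
    p=np.array(c['R'])@np.array(X)+np.array(c['t']); return c['fx']*p[0]/p[2]+c['cx'],c['fy']*p[1]/p[2]+c['cy']
E
python3 - <<'E'
from h import *
for n in('scene','side','wrist'):
    c=cam(n,n+'0.png'); print(n,-np.array(c['R']).T@c['t'],c['fx'],np.round(c['R'],2).tolist())
print(bot.read_state())
E
```

```text
pics
scene [1.22467936 0.02194295 0.71919829] 446.201243370596 [[0.03, 1.0, 0.0], [0.69, -0.02, -0.73], [-0.73, 0.02, -0.69]]
side [0.44414806 0.71472143 0.61496483] 424.4482648946639 [[-0.98, -0.18, 0.01], [-0.12, 0.6, -0.8], [0.14, -0.78, -0.61]]
wrist [0.12420346 0.66696017 0.37281637] 276.88906560509946 [[0.28, 0.96, -0.0], [0.93, -0.27, 0.26], [0.25, -0.08, -0.97]]
{'time': 0.15, 'q': array([ 1.25107490e+00,  2.64576102e-01,  1.60510941e+00, -4.39161664e-05,
        1.27368022e+00, -3.68581232e-02]), 'joint_vel': array([-8.85614964e-05, -2.48467615e-03, -3.84227730e-03, -1.77611437e-04,
       -2.18211526e-03,  6.37650373e-04]), 'joint_torque': array([-4.70590167e-04, -5.15895188e+01, -3.67965603e+01, -7.11449093e-05,
        7.85873708e-03,  2.45386695e-05]), 'tool_pos': array([0.18820163, 0.64762384, 0.23022419]), 'tcp_rot': array([-4.42782111e-01, -3.10995575e+00,  2.75245306e-03]), 'wrist_force': array([ 0.69648561,  0.14048253, -0.83443631]), 'torque': array([ 0.03599614, -0.00659772, -0.04266665]), 'grip_force': 0.0, 'width': 1.0049181385178305}
```

View pics/scene0.png

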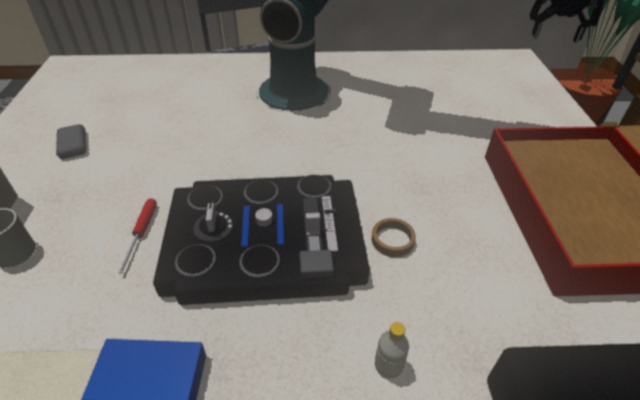

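View pics/side0.png

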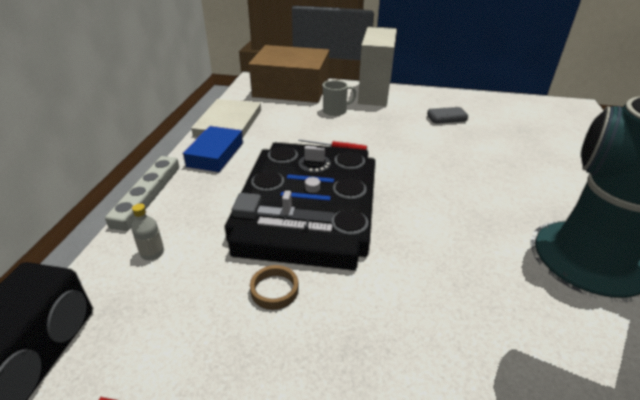

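The scene picture shows the console with the tab near (312,212), knob near (210,218), tin (263,215) and tape (394,236). The side picture shows the tab at (287,200) and the knob at (315,155). I'll compute rough positions and then take the wrist camera over it.

```bash
python3 - <<'E'
from h import *
s=dict(np.load('pics/scene.npz'));d=dict(np.load('pics/side.npz'));w=dict(np.load('pics/wrist.npz'))
for n,c,u,v,z in [('tabtop',s,310,198,.1),('tabtop',d,287,193,.1),('knobtop',s,210,206,.098),('knobtop',d,315,150,.098),('tin',s,263,213,.07),('tin',d,313,182,.07),('deckFL',s,350,180,.05),('deckFR',s,177,188,.05),('BL',s,368,280,.05),('BR',s,158,285,.05),('FL',d,372,250,.05),('BLd',d,232,245,.05),('tape',s,394,236,.024)]:
    print(n,np.round(ray(c,u,v,z),3))
st=bot.read_state();T=Ro.from_rotvec(st['tcp_rot']).as_matrix();print(np.round(T,3))
o=-w['R'].T@w['t'];print('cam in tool',T.T@(o-st['tool_pos']),'\n',np.round(w['R']@T,3),w['cx'],w['cy'])
E
```

```text
tabtop [0.581 0.036 0.1  ]
tabtop [0.627 0.037 0.1  ]
knobtop [ 0.596 -0.161  0.098]
knobtop [ 0.603 -0.147  0.098]
tin [ 0.591 -0.059  0.07 ]
tin [ 0.59  -0.055  0.07 ]
deckFL [0.474 0.129 0.05 ]
deckFR [ 0.488 -0.256  0.05 ]
BL [0.747 0.137 0.05 ]
BR [ 0.746 -0.241  0.05 ]
FL [0.443 0.118 0.05 ]
BLd [0.709 0.155 0.05 ]
tape [0.621 0.208 0.024]
[[-0.96   0.279 -0.001]
 [ 0.279  0.96  -0.002]
 [ 0.    -0.002 -1.   ]]
cam in tool [ 0.06685512  0.0004536  -0.14259165] 
 [[ 0.     1.     0.001]
 [-0.965  0.    -0.262]
 [-0.262 -0.001  0.965]] 315.43522471273945 198.61271814214263
```

Call:
step_arm:
  series:
    - {"x":-0.54,"y":-0.46,"az":-0.54,"grip":-1}
    - {"x":-0.54,"y":-0.46,"az":-0.54,"grip":-1}
    - {"x":-0.54,"y":-0.46,"az":-0.54,"grip":-1}
    - {"x":-0.54,"y":-0.46,"az":-0.54,"grip":-1}
    - {"x":-0.54,"y":-0.46,"az":-0.54,"grip":-1}
    - {"x":-0.54,"y":-0.46,"az":-0.54,"grip":-1}
    - {"x":-0.54,"y":-0.46,"az":-0.54,"grip":-1}
    - {"x":-0.54,"y":-0.46,"az":-0.54,"grip":-1}

```text
validation failed for argument at $.se...
```

Call:
step_arm:
  series:
    - {"x":-0.54,"y":-0.46,"z":0,"ax":0,"ay":0,"az":-0.54,"grip":-1}
    - {"x":-0.54,"y":-0.46,"z":0,"ax":0,"ay":0,"az":-0.54,"grip":-1}
    - {"x":-0.54,"y":-0.46,"z":0,"ax":0,"ay":0,"az":-0.54,"grip":-1}
    - {"x":-0.54,"y":-0.46,"z":0,"ax":0,"ay":0,"az":-0.54,"grip":-1}
    - {"x":-0.54,"y":-0.46,"z":0,"ax":0,"ay":0,"az":-0.54,"grip":-1}
    - {"x":-0.54,"y":-0.46,"z":0,"ax":0,"ay":0,"az":-0.54,"grip":-1}
    - {"x":-0.54,"y":-0.46,"z":0,"ax":0,"ay":0,"az":-0.54,"grip":-1}
    - {"x":-0.54,"y":-0.46,"z":0,"ax":0,"ay":0,"az":-0.54,"grip":-1}

```text
time: 0.95
tool_pos: [0.3857, 0.3476, 0.2311]
tcp_rot: [0.008, 3.141, -0.003]
wrist_force: [-0.4, 0.6, 0.4]
width: 1.0
grip_force: 0.0
```

Call:
step_arm:
  series:
    - {"x":-0.33,"y":-0.68,"z":0.04,"ax":0,"ay":0,"az":0,"grip":-1}
    - {"x":-0.33,"y":-0.68,"z":0.04,"ax":0,"ay":0,"az":0,"grip":-1}
    - {"x":-0.33,"y":-0.68,"z":0.04,"ax":0,"ay":0,"az":0,"grip":-1}
    - {"x":-0.33,"y":-0.68,"z":0.04,"ax":0,"ay":0,"az":0,"grip":-1}
    - {"x":-0.33,"y":-0.68,"z":0.04,"ax":0,"ay":0,"az":0,"grip":-1}
    - {"x":-0.33,"y":-0.68,"z":0.04,"ax":0,"ay":0,"az":0,"grip":-1}
    - {"x":-0.33,"y":-0.68,"z":0.04,"ax":0,"ay":0,"az":0,"grip":-1}
    - {"x":-0.33,"y":-0.68,"z":0.04,"ax":0,"ay":0,"az":0,"grip":-1}
    - {"x":-0.33,"y":-0.68,"z":0.04,"ax":0,"ay":0,"az":0,"grip":-1}
    - {"x":-0.33,"y":-0.68,"z":0.04,"ax":0,"ay":0,"az":0,"grip":-1}

```text
time: 1.95
tool_pos: [0.5482, 0.0121, 0.2107]
tcp_rot: [-0.002, -3.14, -0.001]
wrist_force: [-0.6, 1.0, 0.0]
width: 0.997
grip_force: 0.0
```

```bash
python3 - <<'E'
from h import *
cam('wrist','wrist1.png'); s=bot.read_state(); print(s['tool_pos'],s['tcp_rot'],s['time'],s['wrist_force'])
E
```

```text
[0.54801372 0.01277496 0.21089753] [-2.61876298e-04 -3.14051724e+00 -1.18219657e-03] 2.0 [-0.83617591  0.43380177  0.06734584]
```

View pics/wrist1.png

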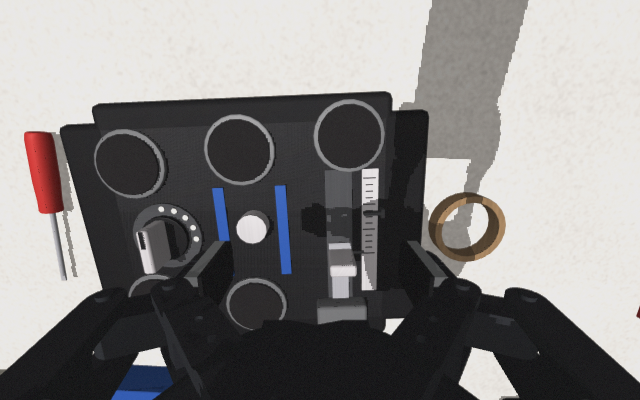

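The console is seen from above with the front at the top: tab near (342,260), marker clip on the ruler near (372,212), tin (253,227), knob near (152,245). Next, an enlarged crop.

```bash
python3 - <<'E'
from h import *
i=cv2.imread('pics/wrist1.png')
a=cv2.resize(i[160:310,300:400],None,fx=4,fy=4,interpolation=cv2.INTER_CUBIC);b=cv2.resize(i[190:290,110:210],None,fx=4,fy=4,interpolation=cv2.INTER_CUBIC)
o=np.zeros((600,800,3),np.uint8);o[:,:400]=a;o[:400,400:]=b
o=(255*(o/255.)**.6).astype(np.uint8)
cv2.imwrite('pics/crop1.png',o)
E
```

```text
(no output)
```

View pics/crop1.png

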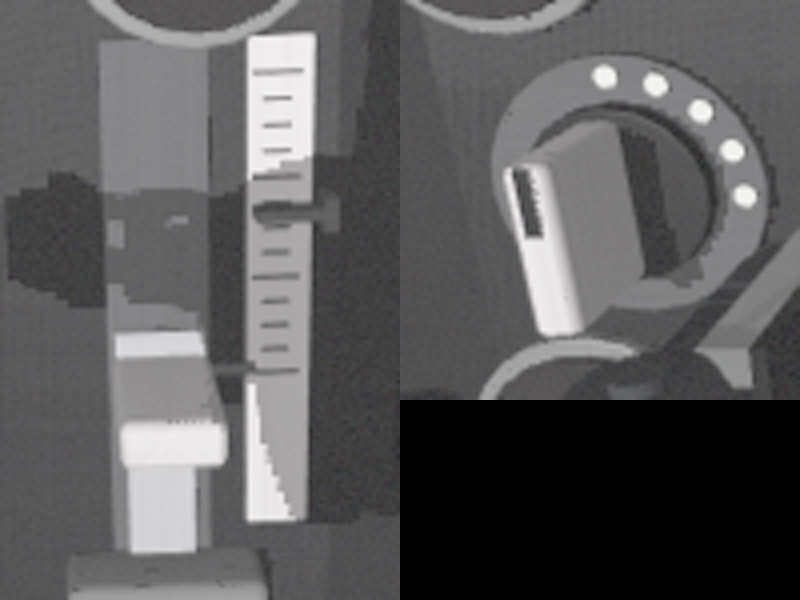

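```bash
python3 - <<'E'
from h import *
w=dict(np.load('pics/wrist.npz'))
P={}
for n,u,v,z in [('tab',343.5,271.3,.1),('ptr',361.7,252.5,.056),('mark',363.5,212.8,.062),('mark_lo',363.5,212.8,.052),('knob',145.7,252,.098),('rulF',362,169,.052),('rulB',361.8,290,.052),('rulFR',379,168.5,.052),('rulBR',377,290,.052),
 ('knF',131.5,231.2,.098),('knB',140.4+0,273,.098),('frontL',391,93,.05),('frontR',94,106,.05),('dot0',161,209.2,.062),('tin',253,227,.07),('trackL0',325,170,.05),('trackL1',328.5,295,.05)]:
    P[n]=ray(w,u,v,z);print(n,np.round(P[n],4))
for a,b in [('rulF','rulB'),('rulFR','rulBR'),('knF','knB'),('frontR','frontL'),('trackL0','trackL1')]:
    d=P[b]-P[a];print(a,np.degrees(np.arctan2(d[1],d[0])),np.hypot(*d[:2]))
E
```

```text
tab [0.6271 0.0412 0.1   ]
ptr [0.6277 0.0669 0.056 ]
mark [0.5768 0.0658 0.062 ]
mark_lo [0.58   0.0676 0.052 ]
knob [ 0.6062 -0.1585  0.098 ]
rulF [0.5296 0.0638 0.052 ]
rulB [0.6804 0.0699 0.052 ]
rulFR [0.529  0.0824 0.052 ]
rulBR [0.6805 0.0888 0.052 ]
knF [ 0.5838 -0.169   0.098 ]
knB [ 0.6299 -0.1678  0.098 ]
frontL [0.4511 0.0906 0.05  ]
frontR [ 0.4634 -0.2178  0.05  ]
dot0 [ 0.5723 -0.1575  0.062 ]
tin [ 0.5903 -0.0555  0.07  ]
trackL0 [0.5309 0.0233 0.05  ]
trackL1 [0.6888 0.0289 0.05  ]
rulF 2.33477067863207 0.15098721584903654
rulFR 2.407568963358549 0.15154927354095304
knF 1.4123991420173374 0.04609876624878087
frontR 92.28249031795387 0.3086967766096825
trackL0 2.027417787691442 0.1579693538681115
```

Yaw of the console is about 2.3°, and the tab is at (0.6275, 0.040). The pointer must travel about 50 mm, which is within the stated 35–70 mm. I'll go over the tab and down, fingers closing along y.

Call:
step_arm:
  series:
    - {"x":-0.159,"y":0.054,"z":0.1,"ax":0,"ay":0,"az":-0.077,"grip":-1}
    - {"x":-0.159,"y":0.054,"z":0.15,"ax":0,"ay":0,"az":-0.077,"grip":-1}
    - {"x":-0.159,"y":0.054,"z":0.15,"ax":0,"ay":0,"az":-0.077,"grip":-1}
    - {"x":-0.159,"y":0.054,"z":0.15,"ax":0,"ay":0,"az":-0.077,"grip":-1}
    - {"x":-0.159,"y":0.054,"z":0.15,"ax":0,"ay":0,"az":-0.077,"grip":-1}

```text
time: 2.5
tool_pos: [0.6271, 0.0399, 0.1367]
tcp_rot: [0.066, -3.14, 0.0]
wrist_force: [-0.1, 0.3, 1.2]
width: 1.004
grip_force: 0.0
```

```bash
python3 - <<'E'
from h import *
c=cam('wrist','wrist2.png'); s=bot.read_state(); print(s['tool_pos'],s['tcp_rot'],s['q'])
i=cv2.imread('pics/wrist2.png')
o=cv2.resize(i[130:330,190:450],None,fx=3,fy=3,interpolation=cv2.INTER_CUBIC)
cv2.imwrite('pics/crop2.png',(255*(o/255.)**.6).astype(np.uint8))
print(proj(c,[.6275,.04,.1]))
E
```

```text
[0.62771749 0.03955122 0.13777184] [-6.48290255e-02  3.13976513e+00 -1.50859375e-04] [ 2.33803522e-02  2.49422875e-01  1.80094170e+00 -1.11929903e-04
  1.09007005e+00 -1.58865387e+00]
(np.float64(314.6779787664481), np.float64(224.3700861566591))
```

View pics/crop2.png

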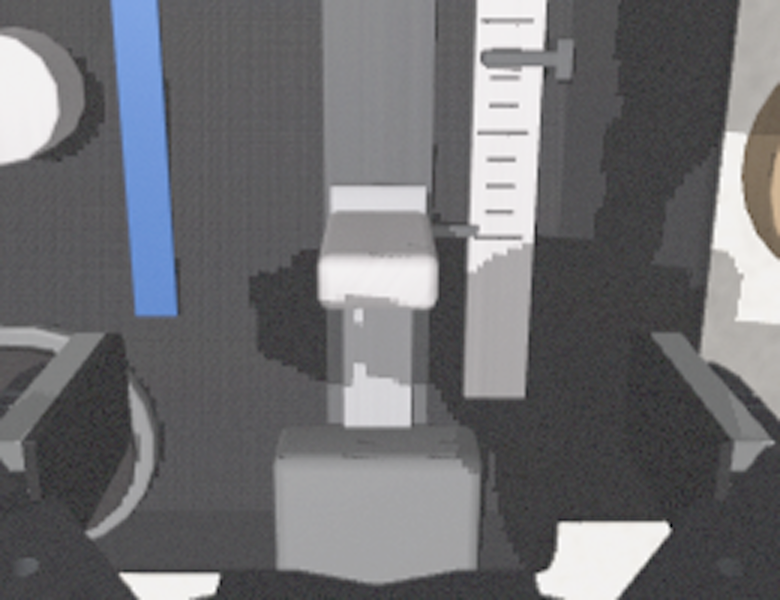

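The tab top is centred at (316,223) against a prediction of (314.7,224.4), within 1 mm. The clip is at (351,149) and the pointer at (348,207). Measure the travel, then descend and close.

```bash
python3 - <<'E'
from h import *
w=dict(np.load('pics/wrist.npz'));x=np.array([np.cos(.0407),np.sin(.0407),0])
p=ray(w,348.3,207,.056)
for v in(149.3,):
  for z in(.060,.062): m=ray(w,351,v,z);print(p,m,(p-m)@x)
print(ray(w,316,223.3,.1))
E
```

```text
[0.62714004 0.06820913 0.056     ] [0.5787524  0.06633854 0.06      ] 0.04842368053339431
[0.62714004 0.06820913 0.056     ] [0.5785876 0.0660788 0.062    ] 0.048598905879393674
[0.62667987 0.04087667 0.1       ]
```

Call:
step_arm:
  series:
    - {"x":0,"y":0.001,"z":0.138,"ax":0,"ay":0,"az":0,"grip":-1}
    - {"x":0,"y":0.001,"z":0.138,"ax":0,"ay":0,"az":0,"grip":-1}
    - {"x":0,"y":0.001,"z":0.138,"ax":0,"ay":0,"az":0,"grip":0.9}
    - {"x":0,"y":0.001,"z":0.138,"ax":0,"ay":0,"az":0,"grip":0.9}
    - {"x":0,"y":0.001,"z":0.138,"ax":0,"ay":0,"az":0,"grip":0.9}
    - {"x":0,"y":0.001,"z":0.138,"ax":0,"ay":0,"az":0,"grip":0.9}
    - {"x":0,"y":0.001,"z":0.138,"ax":0,"ay":0,"az":0,"grip":0.9}
    - {"x":0,"y":0.001,"z":0.138,"ax":0,"ay":0,"az":0,"grip":0.9}
  force: 40

```text
time: 3.35
tool_pos: [0.6298, 0.0401, 0.0703]
tcp_rot: [-0.063, 3.137, 0.001]
wrist_force: [-1.4, 1.8, 6.9]
width: 0.321
grip_force: 40.7
```

Call:
step_arm:
  series:
    - {"x":0.02,"y":0,"z":0,"ax":0,"ay":0,"az":0,"grip":0.9}
    - {"x":0.04,"y":0,"z":0,"ax":0,"ay":0,"az":0,"grip":0.9}
    - {"x":0.06,"y":0,"z":0,"ax":0,"ay":0,"az":0,"grip":0.9}
    - {"x":0.08,"y":0,"z":0,"ax":0,"ay":0,"az":0,"grip":0.9}
    - {"x":0.097,"y":0,"z":0,"ax":0,"ay":0,"az":0,"grip":0.9}
    - {"x":0.097,"y":0,"z":0,"ax":0,"ay":0,"az":0,"grip":0.9}
    - {"x":0.097,"y":0,"z":0,"ax":0,"ay":0,"az":0,"grip":0.9}

```text
time: 4.05
tool_pos: [0.583, 0.0383, 0.0703]
tcp_rot: [-0.063, 3.133, 0.002]
wrist_force: [3.2, 2.9, 4.3]
width: 0.322
grip_force: 41.7
```

```bash
python3 - <<'E'
from h import *
c=cam('wrist','wrist3.png'); s=bot.read_state(); print(s['tool_pos'],s['tcp_rot'],s['wrist_force'],s['width'])
i=cv2.imread('pics/wrist3.png')
x=np.array([1,.0407,0]);
print(proj(c,[.5787,.066,.061]))
o=cv2.resize(i[150:300,280:480],None,fx=4,fy=4,interpolation=cv2.INTER_CUBIC)
cv2.imwrite('pics/crop3.png',(255*(o/255.)**.6).astype(np.uint8))
E
```

```text
[0.58303584 0.03829783 0.07030482] [-6.27137751e-02  3.13296042e+00  1.67164357e-03] [2.74606433 2.78430014 4.61891705] 0.3170499529185772
(np.float64(361.6141137610941), np.float64(234.84660677564386))
```

View pics/crop3.png

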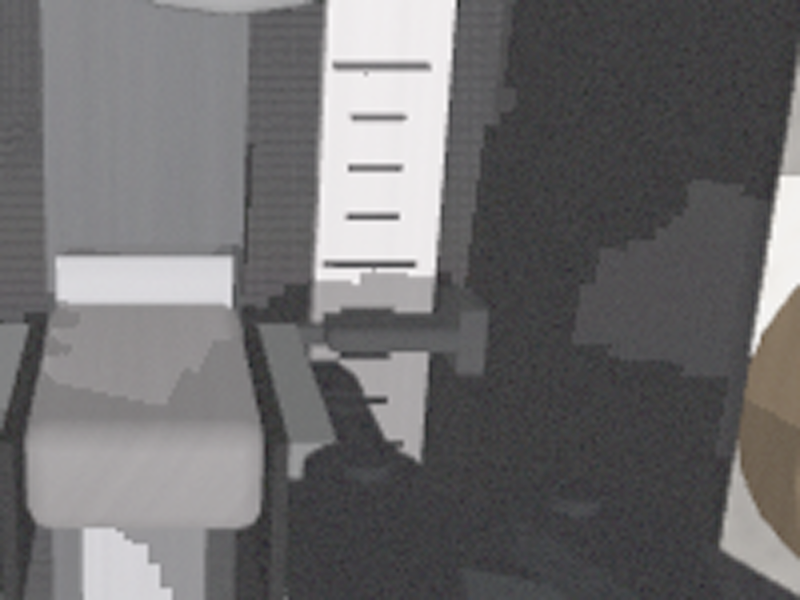

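Pointer tip at about (358.5,234), clip at about (372,232.7): nearly aligned. Check the remainder with intensity profiles.

```bash
python3 - <<'E'
from h import *
w=dict(np.load('pics/wrist.npz'));x=np.array([np.cos(.0407),np.sin(.0407),0])
g=cv2.cvtColor(w['img'],cv2.COLOR_RGB2GRAY)
for u in(356,357,358,359,360,362,365,368,372,378,384): print(u,g[222:244,u].tolist())
for vp in(233.5,234,234.5):
  p=ray(w,358.5,vp,.056); print(p,[ (vm,round(float((p-ray(w,364,vm,.062))@x),4)) for vm in(232,233,234,235)])
E
```

```text
356 [25, 28, 26, 25, 27, 30, 29, 30, 34, 40, 52, 54, 52, 52, 40, 49, 48, 64, 67, 65, 67, 67]
357 [43, 46, 45, 42, 46, 53, 58, 58, 48, 40, 52, 53, 50, 54, 66, 70, 81, 71, 48, 44, 63, 68]
358 [93, 94, 93, 94, 93, 94, 105, 107, 76, 44, 52, 54, 54, 53, 86, 115, 117, 105, 45, 24, 21, 42]
359 [132, 131, 130, 129, 129, 130, 128, 127, 88, 52, 51, 56, 53, 49, 87, 126, 128, 106, 45, 25, 23, 23]
360 [127, 127, 129, 130, 129, 127, 105, 102, 64, 41, 50, 48, 49, 51, 86, 122, 127, 103, 44, 25, 22, 27]
362 [126, 126, 126, 127, 127, 127, 58, 37, 36, 32, 33, 42, 44, 44, 44, 80, 123, 104, 43, 23, 25, 21]
365 [129, 129, 128, 129, 104, 61, 39, 34, 34, 31, 40, 46, 51, 51, 47, 49, 26, 53, 123, 58, 27, 23]
368 [128, 128, 127, 127, 104, 43, 35, 36, 36, 33, 40, 50, 52, 51, 53, 49, 27, 49, 122, 127, 127, 72]
372 [129, 127, 127, 126, 106, 48, 33, 35, 35, 31, 43, 50, 52, 48, 53, 49, 32, 50, 120, 126, 127, 128]
378 [128, 129, 129, 129, 108, 86, 44, 36, 34, 34, 41, 49, 51, 50, 50, 49, 123, 129, 128, 128, 127, 128]
384 [129, 130, 130, 129, 130, 129, 57, 36, 35, 34, 41, 46, 50, 53, 51, 51, 122, 127, 126, 128, 128, 127]
[0.57998915 0.06501693 0.056     ] [(232, 0.0035), (233, 0.0028), (234, 0.0022), (235, 0.0016)]
[0.58031598 0.06504381 0.056     ] [(232, 0.0038), (233, 0.0032), (234, 0.0025), (235, 0.0019)]
[0.58064315 0.06507072 0.056     ] [(232, 0.0041), (233, 0.0035), (234, 0.0029), (235, 0.0022)]
```

The remainder is 1.5–1.8 mm by both image and travel; pull 1.7 mm more and let go.

Call:
step_arm:
  series:
    - {"x":0.0034,"y":0,"z":0,"ax":0,"ay":0,"az":0,"grip":0.9}
    - {"x":0.0034,"y":0,"z":0,"ax":0,"ay":0,"az":0,"grip":0.9}
    - {"x":0.0034,"y":0,"z":0,"ax":0,"ay":0,"az":0,"grip":0.9}

```text
time: 4.4
tool_pos: [0.5824, 0.0383, 0.0703]
tcp_rot: [-0.063, 3.131, 0.002]
wrist_force: [6.1, 4.9, 2.7]
width: 0.319
grip_force: 41.6
```

Call:
step_arm:
  series:
    - {"x":0,"y":0,"z":0,"ax":0,"ay":0,"az":0,"grip":-1}
    - {"x":0,"y":0,"z":0,"ax":0,"ay":0,"az":0,"grip":-1}
    - {"x":0,"y":0,"z":0,"ax":0,"ay":0,"az":0,"grip":-1}
    - {"x":0,"y":0,"z":0,"ax":0,"ay":0,"az":0,"grip":-1}
    - {"x":0,"y":0,"z":0,"ax":0,"ay":0,"az":0,"grip":-1}
    - {"x":0,"y":0,"z":0,"ax":0,"ay":0,"az":0,"grip":-1}

```text
time: 5.0
tool_pos: [0.5775, 0.0374, 0.0671]
tcp_rot: [0.063, -3.141, 0.0]
wrist_force: [-0.6, -0.5, -0.4]
width: 0.998
grip_force: 0.0
```

```bash
python3 - <<'E'
from h import *
w=cam('wrist','wrist4.png'); s=bot.read_state(); print(s['tool_pos'],s['tcp_rot'],s['wrist_force'],s['width'])
x=np.array([np.cos(.0407),np.sin(.0407),0])
g=cv2.cvtColor(w['img'],cv2.COLOR_RGB2GRAY)
for u in range(345,372,2): print(u,g[222:246,u].tolist())
E
```

```text
[0.57758268 0.03738097 0.06715342] [ 6.31565717e-02 -3.14060195e+00  9.35727480e-05] [ 0.03701908 -0.02672925 -0.26754135] 0.996277520469955
345 [40, 35, 42, 38, 39, 37, 27, 27, 24, 23, 22, 26, 27, 25, 23, 29, 25, 26, 31, 37, 51, 52, 54, 50]
347 [38, 38, 42, 41, 41, 37, 30, 25, 22, 24, 24, 27, 21, 27, 23, 25, 30, 24, 32, 38, 52, 52, 52, 53]
349 [41, 38, 43, 37, 40, 28, 29, 26, 24, 26, 22, 28, 27, 26, 28, 26, 24, 20, 26, 40, 51, 54, 53, 53]
351 [41, 38, 39, 27, 23, 27, 23, 25, 24, 21, 23, 25, 22, 22, 26, 25, 25, 23, 31, 37, 51, 53, 51, 50]
353 [40, 36, 42, 38, 27, 25, 20, 25, 26, 26, 25, 27, 25, 23, 25, 26, 29, 25, 31, 37, 51, 55, 51, 52]
355 [40, 36, 44, 37, 23, 23, 22, 26, 25, 23, 23, 29, 27, 28, 26, 24, 26, 25, 31, 39, 50, 54, 52, 52]
357 [42, 26, 28, 27, 26, 22, 27, 30, 25, 24, 23, 24, 26, 28, 28, 23, 26, 24, 30, 40, 50, 53, 52, 53]
359 [45, 41, 43, 42, 44, 46, 44, 51, 54, 58, 59, 67, 67, 69, 67, 70, 68, 78, 60, 42, 51, 53, 53, 53]
361 [225, 224, 147, 130, 127, 128, 129, 130, 128, 130, 130, 130, 130, 128, 129, 129, 128, 125, 87, 47, 52, 53, 52, 53]
363 [126, 126, 127, 103, 45, 73, 122, 125, 127, 125, 127, 127, 125, 127, 125, 125, 106, 50, 33, 31, 31, 34, 33, 35]
365 [126, 127, 125, 104, 46, 74, 124, 127, 128, 127, 128, 127, 128, 127, 127, 127, 105, 50, 35, 33, 35, 42, 46, 51]
367 [144, 128, 128, 103, 46, 76, 124, 128, 127, 127, 128, 127, 128, 128, 127, 84, 37, 33, 36, 35, 33, 39, 47, 52]
369 [144, 129, 129, 105, 45, 75, 125, 128, 128, 128, 127, 128, 129, 128, 128, 82, 36, 34, 32, 34, 33, 39, 43, 50]
371 [144, 129, 129, 104, 46, 71, 123, 128, 128, 127, 127, 128, 128, 128, 127, 84, 38, 37, 35, 35, 33, 40, 48, 54]
```

```bash
python3 - <<'E'
from h import *
w=dict(np.load('pics/wrist.npz'));g=cv2.cvtColor(w['img'],cv2.COLOR_RGB2GRAY)
for u in(350,354,358,366,370,376): print(u,g[238:256,u].tolist())
E
```

```text
350 [25, 27, 29, 38, 53, 54, 54, 52, 44, 28, 28, 24, 21, 24, 25, 26, 24, 27]
354 [28, 23, 34, 38, 50, 54, 56, 53, 41, 29, 25, 25, 27, 26, 21, 23, 26, 23]
358 [31, 31, 35, 40, 51, 55, 51, 52, 53, 44, 45, 44, 45, 54, 57, 57, 55, 68]
366 [84, 41, 32, 36, 35, 41, 46, 51, 53, 51, 51, 54, 98, 124, 126, 127, 127, 127]
370 [41, 28, 34, 36, 35, 40, 47, 53, 50, 51, 50, 34, 73, 121, 126, 127, 127, 127]
376 [37, 34, 35, 34, 33, 41, 49, 52, 53, 51, 49, 34, 49, 121, 127, 127, 124, 127]
```

```bash
python3 - <<'E'
from h import *
w=dict(np.load('pics/wrist.npz'));x=np.array([np.cos(.0407),np.sin(.0407),0])
for z in(.056,.057):
  p=ray(w,356,243.8,z); print(p,[ (vm,round(float((p-ray(w,363,vm,.062))@x),4)) for vm in(245,246,247)])
i=cv2.imread('pics/wrist4.png')
o=cv2.resize(i[200:290,300:420],None,fx=6,fy=6,interpolation=cv2.INTER_CUBIC)
cv2.imwrite('pics/crop4.png',(255*(o/255.)**.6).astype(np.uint8))
E
```

```text
[0.57974648 0.06248942 0.056     ] [(245, 0.002), (246, 0.0013), (247, 0.0007)]
[0.5792995  0.06231312 0.057     ] [(245, 0.0015), (246, 0.0009), (247, 0.0003)]
```

View pics/crop4.png

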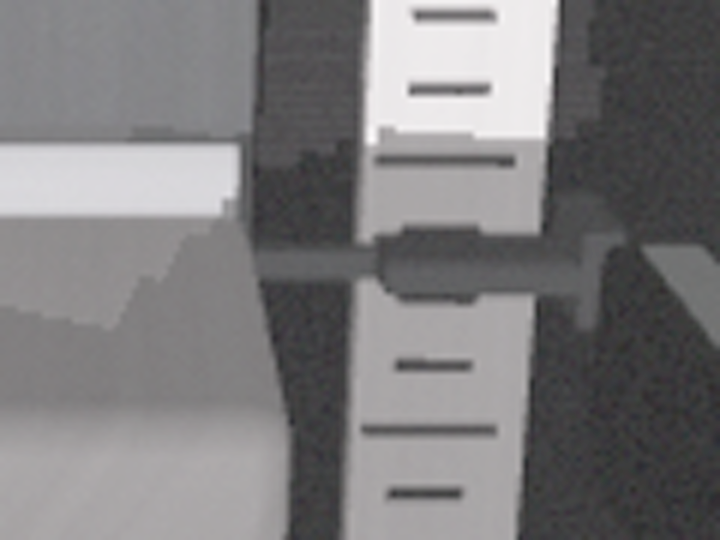

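The slide is released, and pointer and clip are lined up in the crop (both at v≈244–246, about 1 mm apart). Lift and move over the knob.

Call:
step_arm:
  series:
    - {"x":0,"y":0,"z":-0.1,"ax":0,"ay":0,"az":0,"grip":-1}
    - {"x":0,"y":0,"z":-0.16,"ax":0,"ay":0,"az":0,"grip":-1}
    - {"x":-0.041,"y":-0.394,"z":-0.16,"ax":0,"ay":0,"az":0,"grip":-1}
    - {"x":-0.041,"y":-0.394,"z":-0.16,"ax":0,"ay":0,"az":0,"grip":-1}
    - {"x":-0.041,"y":-0.394,"z":-0.16,"ax":0,"ay":0,"az":0,"grip":-1}
    - {"x":-0.041,"y":-0.394,"z":-0.16,"ax":0,"ay":0,"az":0,"grip":-1}
    - {"x":-0.041,"y":-0.394,"z":-0.16,"ax":0,"ay":0,"az":0,"grip":-1}
    - {"x":-0.041,"y":-0.394,"z":-0.16,"ax":0,"ay":0,"az":0,"grip":-1}

```text
time: 5.85
tool_pos: [0.6059, -0.1597, 0.147]
tcp_rot: [0.059, -3.141, -0.001]
wrist_force: [0.0, 0.3, 0.2]
width: 0.999
grip_force: 0.0
```

```bash
python3 - <<'E'
from h import *
c=cam('wrist','wrist5.png'); s=bot.read_state(); print(s['tool_pos'],s['tcp_rot'],s['q'])
i=cv2.imread('pics/wrist5.png')
o=cv2.resize(i[130:330,190:450],None,fx=3,fy=3,interpolation=cv2.INTER_CUBIC)
cv2.imwrite('pics/crop5.png',(255*(o/255.)**.6).astype(np.uint8))
print(proj(c,[.606,-.1585,.098]))
E
```

```text
[ 0.60572766 -0.15843113  0.14688004] [ 6.13805711e-02 -3.14008367e+00 -1.43574237e-03] [-2.95930669e-01  2.37382095e-01  1.79784819e+00  6.56384615e-04
  1.10751007e+00 -1.90611055e+00]
(np.float64(316.1931598199995), np.float64(218.16605604976365))
```

View pics/crop5.png

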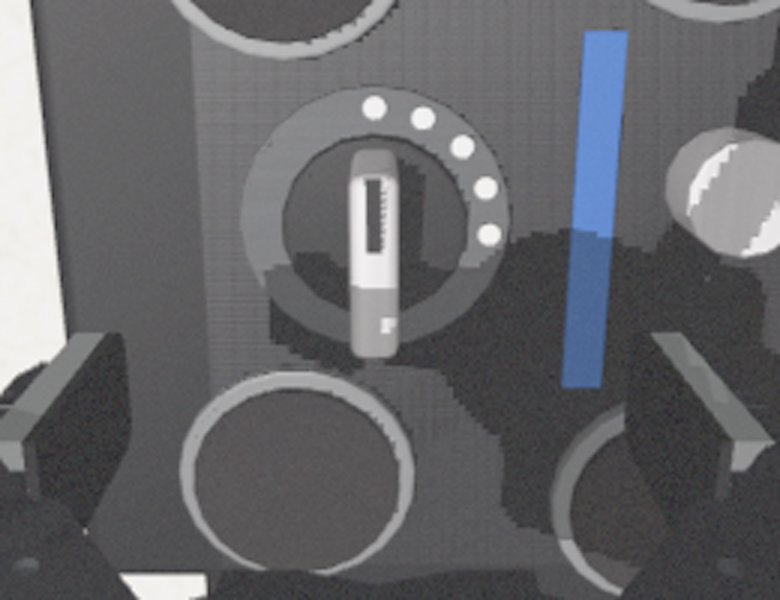

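The knob bar's top is centred at (314.7,218.7) against a prediction of (316.2,218.2), so it is within 1 mm, and the bar lies parallel to the tool. Tin is untouched. Descend and grip.

Call:
step_arm:
  series:
    - {"x":0,"y":-0.001,"z":0.1,"ax":0,"ay":0,"az":0,"grip":-1}
    - {"x":0,"y":-0.001,"z":0.156,"ax":0,"ay":0,"az":0,"grip":-1}
    - {"x":0,"y":-0.001,"z":0.156,"ax":0,"ay":0,"az":0,"grip":1}
    - {"x":0,"y":-0.001,"z":0.156,"ax":0,"ay":0,"az":0,"grip":1}
    - {"x":0,"y":-0.001,"z":0.156,"ax":0,"ay":0,"az":0,"grip":1}
    - {"x":0,"y":-0.001,"z":0.156,"ax":0,"ay":0,"az":0,"grip":1}
    - {"x":0,"y":-0.001,"z":0.156,"ax":0,"ay":0,"az":0,"grip":1}
    - {"x":0,"y":-0.001,"z":0.156,"ax":0,"ay":0,"az":0,"grip":1}
    - {"x":0,"y":-0.001,"z":0.156,"ax":0,"ay":0,"az":0,"grip":1}
  force: 60

```text
time: 6.8
tool_pos: [0.6078, -0.1606, 0.0717]
tcp_rot: [-0.063, 3.137, -0.004]
wrist_force: [-1.7, -3.8, 7.3]
width: 0.131
grip_force: 62.4
```

Call:
step_arm:
  series:
    - {"x":0,"y":0,"z":0,"ax":0,"ay":0,"az":0.16,"grip":1}
    - {"x":0,"y":0,"z":0,"ax":0,"ay":0,"az":0.32,"grip":1}
    - {"x":0,"y":0,"z":0,"ax":0,"ay":0,"az":0.48,"grip":1}
    - {"x":0,"y":0,"z":0,"ax":0,"ay":0,"az":0.64,"grip":1}
    - {"x":0,"y":0,"z":0,"ax":0,"ay":0,"az":0.8,"grip":1}
    - {"x":0,"y":0,"z":0,"ax":0,"ay":0,"az":0.8,"grip":1}
    - {"x":0,"y":0,"z":0,"ax":0,"ay":0,"az":0.8,"grip":1}

```text
time: 7.5
tool_pos: [0.6079, -0.1604, 0.0717]
tcp_rot: [0.59, 3.081, -0.002]
wrist_force: [-1.3, -3.6, 5.9]
width: 0.128
grip_force: 62.4
```

Call:
step_arm:
  series:
    - {"x":0,"y":0,"z":0,"ax":0,"ay":0,"az":0.16,"grip":1}
    - {"x":0,"y":0,"z":0,"ax":0,"ay":0,"az":0.32,"grip":1}
    - {"x":0,"y":0,"z":0,"ax":0,"ay":0,"az":0.48,"grip":1}
    - {"x":0,"y":0,"z":0,"ax":0,"ay":0,"az":0.64,"grip":1}
    - {"x":0,"y":0,"z":0,"ax":0,"ay":0,"az":0.8,"grip":1}
    - {"x":0,"y":0,"z":0,"ax":0,"ay":0,"az":0.8,"grip":1}
    - {"x":0,"y":0,"z":0,"ax":0,"ay":0,"az":0.8,"grip":1}

```text
time: 8.2
tool_pos: [0.608, -0.1603, 0.0717]
tcp_rot: [1.218, 2.891, -0.0]
wrist_force: [-0.4, -2.4, 6.2]
width: 0.126
grip_force: 62.4
```

```bash
python3 - <<'E'
from h import *
s=bot.read_state(); R=Ro.from_rotvec(s['tcp_rot']).as_matrix()
print(s['tool_pos'],np.degrees(np.arctan2(R[1,0],R[0,0])),s['wrist_force'],s['torque'],s['width'],s['q'],R[:,2])
E
```

```text
[ 0.60802166 -0.1602795   0.07165124] 134.30874254099487 [-0.35707889 -2.422171    6.24631922] [-0.40756936  0.02307643  0.07368031] 0.12640499560175505 [-2.96974271e-01  3.15801690e-01  1.85130573e+00 -8.33868534e-04
  9.69891203e-01 -1.06984133e+00] [ 0.0041918  -0.00200207 -0.99998921]
```

Call:
step_arm:
  series:
    - {"x":0,"y":0,"z":0,"ax":0,"ay":0,"az":0.16,"grip":1}
    - {"x":0,"y":0,"z":0,"ax":0,"ay":0,"az":0.32,"grip":1}
    - {"x":0,"y":0,"z":0,"ax":0,"ay":0,"az":0.48,"grip":1}
    - {"x":0,"y":0,"z":0,"ax":0,"ay":0,"az":0.64,"grip":1}
    - {"x":0,"y":0,"z":0,"ax":0,"ay":0,"az":0.8,"grip":1}
    - {"x":0,"y":0,"z":0,"ax":0,"ay":0,"az":0.8,"grip":1}
    - {"x":0,"y":0,"z":0,"ax":0,"ay":0,"az":0.8,"grip":1}
    - {"x":0,"y":0,"z":0,"ax":0,"ay":0,"az":0.8,"grip":1}
    - {"x":0,"y":0,"z":0,"ax":0,"ay":0,"az":0.8,"grip":1}
    - {"x":0,"y":0,"z":0,"ax":0,"ay":0,"az":0.8,"grip":1}

```text
time: 9.2
tool_pos: [0.6082, -0.1602, 0.0717]
tcp_rot: [1.792, 2.574, 0.001]
wrist_force: [0.8, -2.4, 5.8]
width: 0.125
grip_force: 62.3
```

```bash
python3 - <<'E'
from h import *
c=cam('wrist','wrist6.png');d=cam('side','side6.png')
s=bot.read_state(); R=Ro.from_rotvec(s['tcp_rot']).as_matrix()
print(s['tool_pos'],np.degrees(np.arctan2(R[1,0],R[0,0])),s['torque'],s['width'],s['grip_force'],s['joint_vel'])
o=np.hstack([cv2.resize(c['img'][130:330,220:420],(400,400),interpolation=cv2.INTER_CUBIC),cv2.resize(d['img'][130:265,220:355],(400,400),interpolation=cv2.INTER_CUBIC)])[:,:,::-1]
cv2.imwrite('pics/crop6.png',(255*(o/255.)**.6).astype(np.uint8))
E
```

```text
[ 0.60818895 -0.16021072  0.07167065] 110.31649599696533 [-0.47785561 -0.0199531   0.10871048] 0.12883561255087078 62.299110889434814 [ 6.09658185e-04 -1.51644455e-03  4.62027417e-05 -9.79094776e-04
 -3.47398661e-04  1.67450004e-03]
```

View pics/crop6.png

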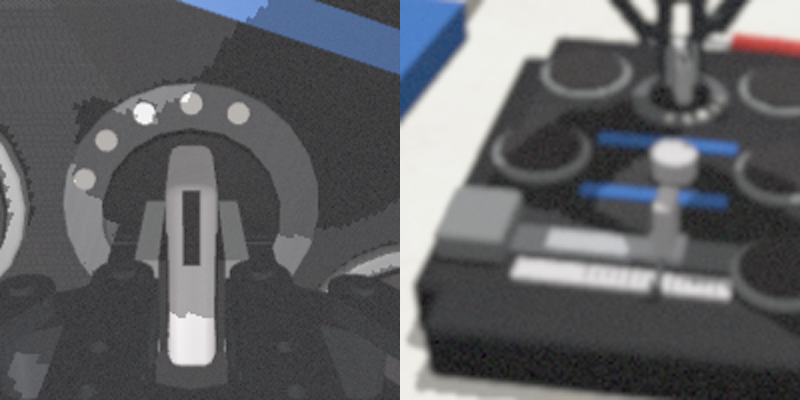

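The bar's line points at the fourth dot (crop (190,102)), which is click 3, with a total turn of 72°. The pointer is still at the clip. Handing in.

```bash
python3 -c "
from workcell import bot
print(bot.finish_job())"
```

```text
the job is handed in; nothing more can be done
None
```

Job handed in, no verdict returned: the slide was let go with its pointer about 1 mm from the clip's line by camera (tolerance 3.5 mm), the gripper is holding the knob at its third click (72° turned), and the marker clip and bystanders were not touched.

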